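Tighten the engraver's foot bolt in its rib pocket

TASK

The foot bolt of the home-made engraver has worked loose. Tighten it clockwise with the ring spanner - the ribs leave room only for short swings, so lift it off and reseat it for each new bite - until it is fully home and takes a firm 1.2 N m (an 11 N pull at the grip point), without forcing bolt or ribs beyond that. Then lay the spanner flat back on the blue mat; keep the fingers off the bolt and leave the jar, tin and screwdriver alone.

Things in the scene. Friction and masses are not known exactly. Their poses are not given: they have to be found in the camera images.
- engraver: Green engraving machine, fixed. Origin: on the desk under the bolt's axis. Its 15 mm thick foot plate (x -45 to 80, y -49 to 49 mm) holds the bolt in a pocket open to the machine's -x, between two ribs. An upright 185 mm high stands at x 15 to 60, y -44 to -76 mm; bed (under 40 mm high) and red spindle lie farther to -y. A seated spanner's handle can swing 35 degrees either side of -x
- rib_left (a point): Top front inner corner of the left rib: 38 mm before (-x) and 35 mm left (+y) of the bolt's axis, 75 mm above the desk. The rib is 9 mm thick and 98 mm long, upright, along the engraver's x; axes as the engraver
- rib_right (a point): Top front inner corner of the right rib, the mirror of the left one (at y = -35 mm)
- bolt (a joint): Bolt's turn, rad: grows clockwise from above (tightening). Starts at 0.09 to 0.62; hard stop (fully home) at 1.75. Turns stiffly (0.3 N m), stays put; at the stop the torque climbs (good: 0.8 to 1.7 N m). There a seated spanner's handle points 12 degrees (plus play) clockwise of the engraver's -x, short of the rib; at q the seats lie 1.75 - q rad anticlockwise of that, every 45 degrees
- bolt_head (a point): Square brass bolt head, 24 mm across flats, 14 mm high, with a 2 mm lead-in 21.5 mm square on top. Origin: centre of its underside, 18 mm above the desk; x and y square to its flats; it turns with the bolt, z stays up. Oiled (friction about 0.2), but a side load or twist left on the ring can make it stick when lifted
- spanner: Steel cranked ring spanner, 0.2 to 0.33 kg, lying on its ring and foot. Origin: centre of the ring's underside; handle along -x, z up. Ring 14 mm high, 44 mm wide outside; eight-pointed hole of two 25.8 mm squares (one along x and y): fits the head every 45 degrees, with 4.5 degrees of play either way. Seated, the ring's underside is 18 mm above the desk, as the head's
- spanner_grip (a point): Point to grip on the handle: centreline, x = -110 mm, 31 mm above the ring's underside; fingers close across the 12 mm width (y). The handle is 10 mm thick and straight from x = -45 to -175 mm; a neck slopes down to the ring, and a foot at x = -176 mm reaches down to the ring's level. Axes as the spanner
- mat: Blue rubber mat fixed to the desk, 240 (x) by 220 (y) by 4 mm; origin at the centre of its underside. The spanner starts along its x axis on its -y half, the screwdriver lies on its +y half
- screwdriver: Yellow screwdriver, 160 mm long, lying along the mat's x, 80 to 90 mm to +y from the mat's middle; leave it alone
- jar: Small amber jar with white cap, 44 mm wide, 55 mm high, standing behind the bolt (+x); origin under its centre; leave it alone
- tin: Small blue and green tin, 52 mm wide, 50 mm high, standing behind the bolt (+x); origin under its centre; leave it alone
There are look-alikes about, which are no part of the job. Several things have the shape of the spanner; the one meant has the colours described above.

How it is judged (in metres and radians):
On the way, in this order (a step that is already met when the one before it is completed fails the run):
1. the spanner's ring is seated over the bolt head (horizontal distance between spanner and bolt_head below 0.004 m and z of spanner in the frame of bolt_head below 0.007 m), for 0.1 s.
2. the bolt is home and is being held up firm with the spanner (value of joint bolt above 1.7 rad and contact force between spanner and bolt above 70 N), for 0.1 s.
At the end, for the whole second after the job is handed in: The bolt is home (joint above 1.68); the spanner lies flat and still on the mat: ring under 12 mm and grip point under 45 mm above the mat's underside, tilt under 0.15 rad, grip point within the mat's outline; nothing touched (value of joint bolt above 1.68 rad and z of spanner in the frame of mat below 0.012 m and z of spanner_grip in the frame of mat below 0.045 m and angle between spanner's own z axis and vertical below 0.15 rad and x of spanner_grip in the frame of mat between -0.12 and 0.12 m and y of spanner_grip in the frame of mat between -0.11 and 0.11 m and linear speed of spanner below 0.02 m/s).
It fails at once if the bolt or the ribs were forced with the spanner (contact force between spanner and engraver above 230 N).
It fails at once if the fingers touched the bolt (contact force between the fingers and bolt above 1 N).
It fails at once if the jar, the tin or the screwdriver was moved by more than 20 mm (distance of any of jar, tin, screwdriver from where it was at the start of the episode above 0.02 m).
It fails at once if the jar, the tin or the screwdriver was moved by more than 20 mm (distance of any of jar, tin, screwdriver from where it was at the start of the episode above 0.02 m).
It also fails if it takes over 72 s, if anything falls off the work surface, if the arm or the gripper's body presses on something with over 40 N, if the wrist force passes 120 N, or if a joint passes its speed limit or range.

ROBOT

A 6-joint arm with a two-finger parallel gripper is mounted at the origin on the work surface. World frame = base frame: x ahead of the robot, y to its left, z up, the work surface at z = 0. Lengths are in mm, angles in rad, forces in N, time in s.
With the tool pointing down it reaches from about 325 to 900 mm from the base axis. Payload 6.1 kg.
Tool frame: the origin (TCP) lies at the very end of the fingers, on their centre line; the grasp point (between the pads) lies 19 mm behind it; z points along the fingers, y is the line along which they close (so a half turn about z gives the same grasp; the last joint's range is limited). The gripper opens to 85 mm and grips with 20 to 120 N. Pads are 22 mm wide; open, the fingers measure 114 mm over their backs; the gripper's body (76 mm by 85 mm) begins 54 mm behind the grasp point. The pads swing forward as they close: fully open they stand 13 mm farther back than shut.
Start: joints at [1.18, 0.22, 1.526, -0, 1.395, -0.126], TCP at [163.571, 603.208, 231.3] pointing down, gripper open.
Joint ranges: [-2.98, 2.98], [-0.91, 2.08], [0.09, 2.57], [-1.24, 4.39], [0.2, 2.65], [-2.68, 2.68]. Speed limits (rad/s): [2.57, 2.57, 3.01, 3.14, 3.14, 3.14].

INTERFACE

Orientations are given as [roll, pitch, yaw] about the fixed x, y, z axes, in that order (R = Rz(yaw) Ry(pitch) Rx(roll)).
In Python, from workcell import * gives the robot as it stands. The module is installed in compiled form; this text tells all that it offers. Calls block until the motion is done:
- move_pose(position, orientation): joint-space move of the TCP to a pose.
- line_to(position, rot=None, feed=150): straight line of the TCP; rot=None keeps the orientation; feed is the mean speed in mm/s.
- goto_joints(angles): joint-space move.
- set_gripper(opening, squeeze=None): finger opening in mm; squeeze is the grip in N (None keeps the last); returns when the fingers have stopped.
- hold(seconds).
- solve_ik(position, orientation): joint angles nearest the present ones, or None.
- get_state(): the state.
- get_image(name): name is "scene" or "top"; returns a dict with "color" (384x512x3 uint8, red, green, blue), "camera_matrix" (3x3 intrinsics, pixels), "rvec" (rotation vector, rad) and "tvec" (3), from world to camera coordinates, as OpenCV has them. Camera axes: x right, y down, z forward; pixel columns grow to the right and rows downward; lengths in mm; the calibration is good to about 2 mm. A picture is of the moment at which its call begins. There is no depth.
A pose or a line that the arm cannot do raises PlanningError and nothing moves.
- hand_in(): hands the job in; it is judged then, once.
The state is a dict: "clock": time; "joints": joint angles; "qd": joint speeds; "effort": joint torques, N m; "tcp_pos": TCP position; "tool_rot": TCP orientation; "contact_force": force on the tool from outside, world axes, zero at the start; "ft_torque": the same for the moment, N m; "finger_gap": finger opening in mm; "grip_force": force on a finger pad.
Only numpy, scipy, OpenCV 4.12 (cv2) and the standard library are available. Lean on these libraries where they do the work, as an engineer would, in place of code of your own. Each camera call takes 0.05 s, during which the arm holds its last target. There are 200 camera calls.

## Working session

There is one attempt and no reset: what is moved stays moved. The work goes in short steps, each a Python script; the robot and the scene stay as the last script left them, time stands still between calls to the robot, and variables do not carry over. Pictures are saved under pics/ and viewed, at most 10 in all, crops included, and the job is handed in when it is done.

```bash
mkdir -p pics; ls
cat > h.py <<'E'
import numpy as np, cv2
from workcell import *
def snap(n):
    d=get_image(n); 
    np.savez(f'pics/{n}.npz',**{k:np.array(v) for k,v in d.items() if k in('color','camera_matrix','rvec','tvec')})
    return d
def cam(d):
    K=np.array(d['camera_matrix'],float);R=cv2.Rodrigues(np.array(d['rvec'],float))[0];t=np.array(d['tvec'],float).ravel()
    return K,R,t
def ray(d,uv):
    K,R,t=cam(d);c=-R.T@t;v=R.T@np.linalg.solve(K,[uv[0],uv[1],1]);return c,v/np.linalg.norm(v)
def onz(d,uv,z):
    c,v=ray(d,uv);return c+v*(z-c[2])/v[2]
def tri(rays):
    A=np.zeros((3,3));b=np.zeros(3)
    for c,v in rays:
        P=np.eye(3)-np.outer(v,v);A+=P;b+=P@c
    x=np.linalg.solve(A,b);return x,[np.linalg.norm((np.eye(3)-np.outer(v,v))@(x-c)) for c,v in rays]
def proj(d,p):
    return cv2.projectPoints(np.array(p,float).reshape(-1,3),np.array(d['rvec'],float),np.array(d['tvec'],float),np.array(d['camera_matrix'],float),None)[0].reshape(-1,2)
def save(d,name,box=None,s=1):
    im=d['color'][:,:,::-1]
    if box: im=im[box[1]:box[3],box[0]:box[2]]
    cv2.imwrite('pics/'+name,cv2.resize(im,None,fx=s,fy=s,interpolation=cv2.INTER_CUBIC))
E
python3 - <<'E'
from h import *
for n in('scene','top'):
    d=snap(n);save(d,n+'1.png',s=1.5);K,R,t=cam(d);print(n,K.round(1).tolist(),(-R.T@t).round(),R.round(2).tolist())
print(get_state())
E
```

```text
pics
scene [[449.5, 0.0, 255.2], [0.0, 449.5, 193.4], [0.0, 0.0, 1.0]] [1172.   70.  888.] [[0.01, 1.0, 0.01], [0.81, -0.0, -0.58], [-0.58, 0.01, -0.81]]
top [[449.9, 0.0, 259.0], [0.0, 449.9, 196.0], [0.0, 0.0, 1.0]] [460.  73. 996.] [[-0.0, -1.0, -0.02], [-0.99, 0.01, -0.16], [0.16, 0.01, -0.99]]
{'clock': 0.1, 'joints': array([ 1.17989989e+00,  2.21133211e-01,  1.52750903e+00, -2.50217586e-05,
        1.39471718e+00, -1.26085282e-01]), 'qd': array([ 1.13827928e-03, -1.58068654e-03, -1.08452983e-03, -1.38092983e-03,
       -4.69883378e-06, -4.92985491e-04]), 'effort': array([ 1.08933342e-03, -4.98240280e+01, -3.90547013e+01, -2.32150669e-04,
        5.71828059e-03, -3.15944749e-05]), 'tcp_pos': array([163.36906755, 602.69576817, 230.31082847]), 'tool_rot': array([-3.13983681e+00, -1.97742064e-04,  2.87678573e+00]), 'contact_force': array([ 0.64095991,  0.30106671, -0.045394  ]), 'ft_torque': array([ 0.03464673, -0.00242287,  0.01718313]), 'grip_force': 0.0, 'finger_gap': 85.46665297544808}
```

View pics/scene1.png

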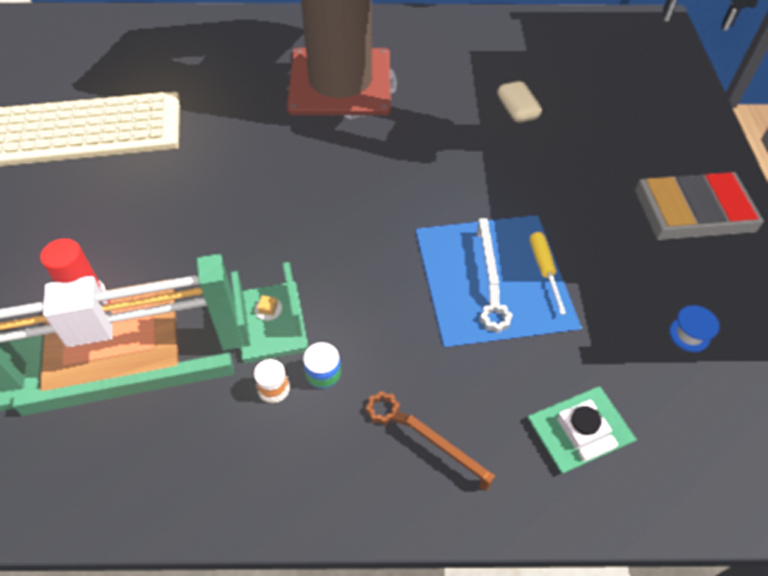

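View pics/top1.png

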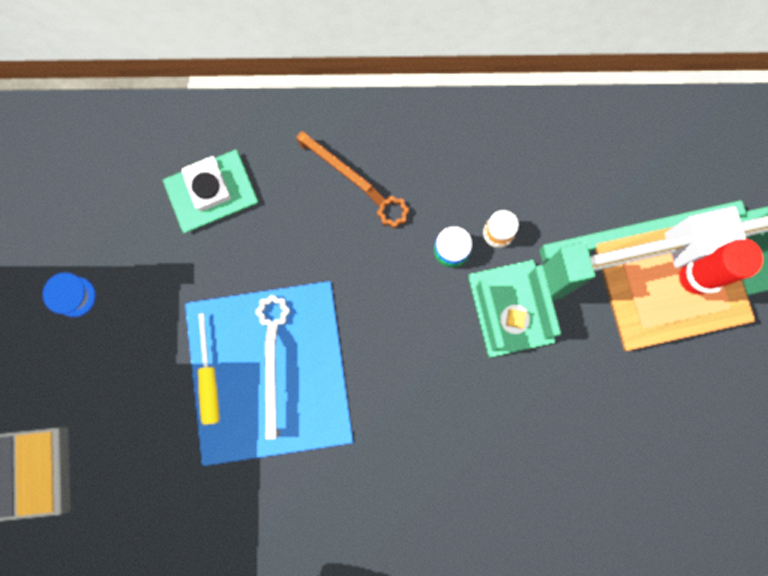

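Candidates for the spanner (1.5x pictures):
- White/steel ring spanner on the blue mat: top (271,370), scene (490,270).
- Copper look-alike lying on the desk: top (350,175), scene (430,440).

I choose the steel one on the mat. Next is a close crop to check it, along with the engraver.

Run:
```python
from h import *
T=np.load('pics/top.npz');S=np.load('pics/scene.npz')
def crop(d,x0,y0,w,h,W,H): return cv2.resize(d['color'][y0:y0+h,x0:x0+w,::-1],(W,H),interpolation=cv2.INTER_CUBIC)
a=crop(T,300,160,100,75,400,300);b=crop(S,120,155,100,75,400,300);c=crop(T,115,180,130,130,400,300) if 0 else crop(T,115,185,140,105,400,300);e=crop(S,270,135,140,105,400,300)
cv2.imwrite('pics/comp.png',np.vstack([np.hstack([a,b]),np.hstack([c,e])]))
for n,d in(('T',T),('S',S)):
    hsv=cv2.cvtColor(d['color'],cv2.COLOR_RGB2HSV)
    for nm,lo,hi in(('brass',(18,90,90),(34,255,255)),('white',(0,0,150),(179,70,255)),('mat',(100,100,60),(118,255,255)),('green',(65,60,40),(90,255,255))):
        m=cv2.inRange(hsv,lo,hi);k,l,st,ce=cv2.connectedComponentsWithStats(m)
        print(n,nm,[(st[i].tolist(),ce[i].round(1).tolist()) for i in range(1,k) if st[i][4]>25])
```

```text
T brass [([398, 152, 48, 17, 297], [420.7, 160.4]), ([420, 169, 28, 10, 114], [435.6, 173.7]), ([408, 183, 94, 50, 2508], [448.8, 209.2]), ([338, 206, 12, 13, 120], [343.5, 212.2]), ([132, 245, 14, 38, 431], [138.5, 263.7]), ([10, 288, 26, 56, 1317], [22.5, 315.4])]
T white [([0, 0, 512, 41, 19487], [248.9, 18.6]), ([0, 47, 512, 13, 4421], [261.9, 53.2]), ([120, 104, 34, 37, 559], [136.5, 121.6]), ([393, 137, 119, 58, 2073], [459.9, 160.1]), ([322, 140, 24, 25, 411], [333.6, 150.9]), ([291, 150, 24, 24, 456], [302.4, 161.8]), ([170, 196, 23, 97, 752], [180.3, 240.1]), ([333, 203, 20, 20, 193], [342.4, 212.6]), ([132, 209, 9, 36, 127], [135.0, 226.2]), ([4, 286, 36, 60, 311], [32.7, 317.5])]
T mat [([291, 167, 19, 9, 29], [299.3, 172.7]), ([28, 181, 36, 31, 872], [45.3, 196.1]), ([123, 187, 113, 124, 3344], [162.2, 260.6]), ([184, 196, 17, 97, 1003], [192.6, 248.7]), ([176, 202, 10, 12, 77], [180.3, 207.1])]
T green [([108, 99, 65, 57, 1454], [141.2, 129.3]), ([312, 133, 200, 106, 4527], [368.6, 187.9]), ([496, 155, 16, 42, 319], [505.9, 178.8]), ([289, 165, 23, 14, 72], [298.4, 174.2
[... 784 characters left out ...]
9], [361.6, 380.7]), ([462, 378, 21, 6, 69], [473.1, 380.1]), ([0, 381, 41, 3, 91], [19.1, 382.3]), ([45, 380, 157, 4, 472], [129.9, 381.9]), ([219, 380, 14, 4, 36], [225.5, 381.9])]
S mat [([22, 0, 179, 2, 338], [115.2, 0.5]), ([248, 0, 196, 3, 566], [348.9, 1.0]), ([451, 0, 61, 61, 1741], [482.9, 21.7]), ([493, 34, 19, 35, 357], [504.9, 56.4]), ([277, 143, 111, 89, 5902], [326.7, 187.6]), ([446, 203, 34, 32, 737], [462.9, 217.8]), ([326, 208, 9, 7, 47], [330.0, 211.0]), ([203, 240, 24, 13, 97], [215.2, 248.5])]
S green [([131, 169, 74, 73, 3039], [167.3, 208.2]), ([0, 225, 156, 52, 2894], [60.3, 253.1]), ([204, 245, 24, 13, 112], [216.4, 253.0]), ([352, 258, 73, 58, 1419], [384.2, 285.5])]
```

View pics/comp.png

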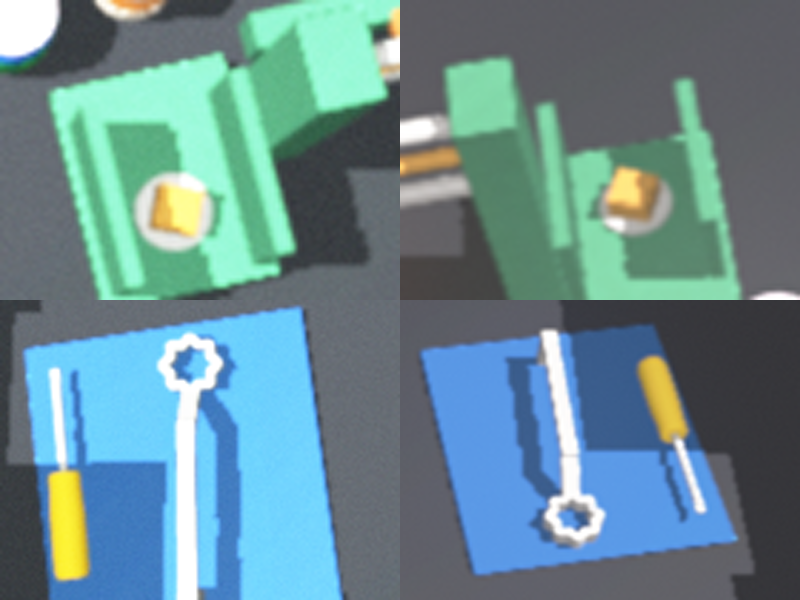

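The crop shows the white steel spanner on the mat, ring toward +x with the handle running back to the robot. The square brass bolt sits on a pale washer between the ribs, at top px (344,212). Next I measure.

```bash
cat > meas.py <<'E'
from h import *
def up(d,box,s=8):
    x0,y0,x1,y1=box;im=cv2.resize(d['color'][y0:y1,x0:x1],None,fx=s,fy=s,interpolation=cv2.INTER_CUBIC)
    return cv2.cvtColor(im,cv2.COLOR_RGB2HSV),lambda p:(np.array(p)+.5)/s-.5+np.array([x0,y0])
def big(m):
    cs,h=cv2.findContours(m,cv2.RETR_CCOMP,cv2.CHAIN_APPROX_NONE);i=max(range(len(cs)),key=lambda i:cv2.contourArea(cs[i]) if h[0][i][3]<0 else 0)
    kids=[c for c,k in zip(cs,h[0]) if k[3]==i]
    return cs[i],max(kids,key=cv2.contourArea) if kids else None
def cen(c): M=cv2.moments(c);return M['m10']/M['m00'],M['m01']/M['m00']
def bolt(d,box):
    h,f=up(d,box);c,_=big(cv2.inRange(h,(16,100,90),(34,255,255)));return f(cen(cv2.convexHull(c))),f(c[:,0])
def ring(d,box):
    h,f=up(d,box);c,k=big(cv2.inRange(h,(0,0,150),(179,75,255)));return f(cen(k)),f(c[:,0]),cv2.contourArea(k)/64
E
python3 - <<'E'
from meas import *
T=np.load('pics/top.npz');S=np.load('pics/scene.npz')
bT,cT=bolt(T,(325,195,365,230));bS,cS=bolt(S,(165,190,190,215))
print('bolt T',onz(T,bT,25),'S',onz(S,bS,25),'tri',tri([ray(T,bT),ray(S,bS)]))
rT,qT,a=ring(T,(160,190,205,300));rS,qS,b=ring(S,(310,140,350,225))
print('ring T',onz(T,rT,11),'S',onz(S,rS,11),'tri',tri([ray(T,rT),ray(S,rS)]),a,b)
# handle direction: white contour points on z=40 away from ring
for n,d,q in(('T',T,qT),('S',S,qS)):
    P=np.array([onz(d,p,40)[:2] for p in q]);r=onz(d,rT if n=='T' else rS,40)[:2]
    D=np.linalg.norm(P-r,axis=1);H=P[(D>55)&(D<165)];v=cv2.fitLine(H.astype(np.float32),cv2.DIST_L2,0,.1,.1).ravel()
    u=v[:2]*np.sign(-v[0]);  # handle points to -x
    print(n,'handle dir yaw of +x axis',np.degrees(np.arctan2(-u[1],-u[0])),'line pt at 110',H.mean(0),D.max(), 'width pts',np.ptp((H-v[2:])@[-v[1],v[0]]))
# bolt head orientation, top face rectified at z=32
for n,d,c in(('T',T,bT),('S',S,bS)):
    o=onz(d,c,32)
    w=np.array([[o[0]-30,o[1]-30,32],[o[0]+30,o[1]-30,32],[o[0]+30,o[1]+30,32],[o[0]-30,o[1]+30,32]])
    Hm=cv2.getPerspectiveTransform(proj(d,w).astype(np.float32),np.float32([[0,0],[300,0],[300,300],[0,300]]))
    im=cv2.warpPerspective(d['color'],Hm,(300,300),flags=cv2.INTER_CUBIC)  # col=x,row=y
    np.save(f'pics/b{n}.npy',im);hs=cv2.cvtColor(im,cv2.COLOR_RGB2HSV)
    for vmin in(90,180,210,230):
        cc,_=big(cv2.inRange(hs,(16,80,vmin),(36,255,255)));r=cv2.minAreaRect(cc);print(n,vmin,(np.array(r[0])/5-30+o[:2]).round(1),np.array(r[1]).round()/5,round(r[2],1))
    cv2.imwrite(f'pics/b{n}.png',im[:,:,::-1])
# 700x600 rectified views of the engraver at z=75
ims=[]
for n,d in(('T',T),('S',S)):
    o=onz(d,bT if n=='T' else bS,25)
    w=np.array([[o[0]-70,o[1]-70,75],[o[0]+110,o[1]-70,75],[o[0]+110,o[1]+70,75],[o[0]-70,o[1]+70,75]])
    Hm=cv2.getPerspectiveTransform(proj(d,w).astype(np.float32),np.float32([[0,0],[360,0],[360,280],[0,280]]))
    ims.append(np.vstack([cv2.warpPerspective(d['color'],Hm,(360,280),flags=cv2.INTER_CUBIC),cv2.resize(np.load(f'pics/b{n}.npy'),(360,300))]));print(n,'origin',o)
cv2.imwrite('pics/rect.png',np.hstack(ims)[:,:,::-1])
# mat outline
for n,d,bx in(('T',T,(115,180,245,318)),('S',S,(270,135,400,240))):
    h,f=up(d,bx,4);c,_=big(cv2.inRange(h,(98,90,50),(122,255,255)));r=cv2.minAreaRect(np.array([onz(d,p,4)[:2] for p in f(c[:,0])],np.float32));print(n,'mat',r)
E
```

```text
bolt T [580.06570374 -94.98568365  25.        ] S [579.66534665 -97.9799951   25.        ] tri (array([580.08489116, -96.40421375,  25.41182112]), [np.float64(1.4685488254187373), np.float64(1.4685488254187502)])
ring T [595.15974252 260.30107638  11.        ] S [592.47248786 258.84132304  11.        ] tri (array([594.64901823, 258.88477656,  14.40197403]), [np.float64(0.7575520297245703), np.float64(0.7575520297246265)]) 111.5625 69.640625
T handle dir yaw of +x axis 2.3001065 line pt at 110 [481.26023304 255.53431207] 179.92415858935792 width pts 15.980359355578884
S handle dir yaw of +x axis 3.626855 line pt at 110 [501.16782078 253.30967597] 198.51428785913467 width pts 22.099936209206565
T 90 [579.6 -94.2] [25.  25.2] 77.5
T 180 [579.6 -94.2] [25.  25.2] 77.5
T 210 [579.4 -94.8] [23.6 25.4] 78.0
T 230 [579.3 -95.4] [22.4 25.4] 78.0
S 90 [584.2 -96.6] [28.  33.8] 79.4
S 180 [581.5 -98.7] [22.8 27.8] 78.1
S 210 [580.9 -99.2] [21.  25.2] 77.5
S 230 [580.6 -99.5] [19.8 23.4] 76.9
T origin [580.06570374 -94.98568365  25.        ]
S origin [579.66534665 -97.9799951   25.        ]
T mat ((506.956787109375, 266.8595275878906), (243.7206573486328, 223.67941284179688), 8.37221908569336)
S mat ((508.5771179199219, 265.0394287109375), (244.193359375, 223.5976104736328), 8.521061897277832)
```

View pics/rect.png

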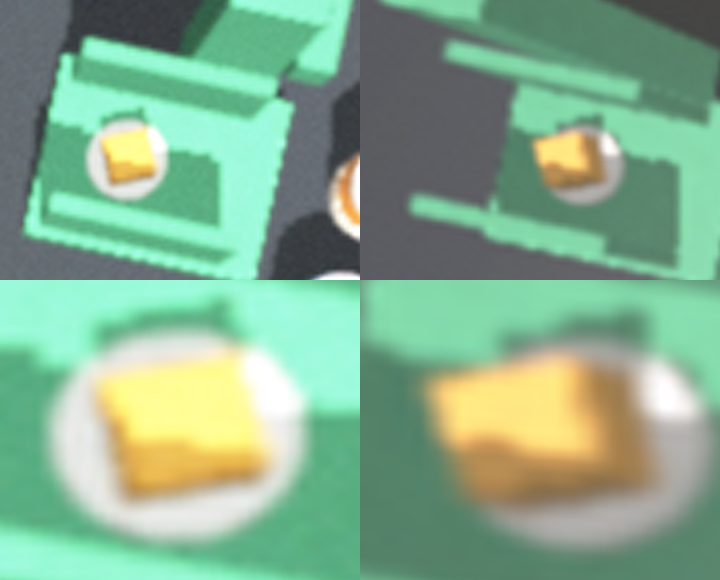

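Bolt is at about (580,-96.5), its flats at -12° in the world frame. Engraver yaw is about 13°, so q≈0.41 and about 77° remain. That makes two bites: seat the handle at φ≈-20°, swing to +29°, reseat, then go home. Now to pick up the spanner.

Run:
```python
from meas import *
y=np.radians(2.8);o=[np.pi,0,y];g=np.array([483.9,253.8])
set_gripper(60,80)
move_pose([*g,110],o);line_to([*g,16],feed=120)
set_gripper(0,90);s=get_state();print('gap',s['finger_gap'],s['grip_force'],s['contact_force'].round(1))
line_to([*g,130],feed=150)
s=get_state();print(s['clock'],s['tcp_pos'],s['tool_rot'],s['contact_force'].round(2),s['ft_torque'].round(3),s['finger_gap'],s['joints'].round(2))
```

```text
gap 10.269387351976073 87.79092192649841 [-0.9  0.9  5.3]
4.6083 [482.91037549 253.40141194 128.62675173] [3.14089493e+00 2.27267813e-03 4.88395965e-02] [ 0.37  0.72 -3.2 ] [-0.003  0.11  -0.054] 10.089515772139498 [ 0.34  0.13  1.83 -0.    1.18  1.86]
```

```bash
cat > sp.py <<'E'
from meas import *
OFF=np.array([110.,0.])   # ring from TCP in the tool's xy, updated
try: OFF=np.load('off.npy')
except Exception: pass
def tcp_for(ring,yaw):    # yaw deg, ring=(x,y)
    a=np.radians(yaw);R=np.array([[np.cos(a),-np.sin(a)],[np.sin(a),np.cos(a)]]);return np.array(ring)-R@OFF
def ori(yaw): return [np.pi,0,np.radians(yaw)]
def go(ring,zr,yaw,feed=120,lin=True):
    p=[*tcp_for(ring,yaw),zr+12]
    (line_to(p,ori(yaw),feed) if lin else move_pose(p,ori(yaw)))
def st():
    s=get_state();a=s['tool_rot'][2];R=np.array([[np.cos(a),-np.sin(a)],[np.sin(a),np.cos(a)]])
    return s,s['tcp_pos'][:2]+R@OFF,np.degrees(a),s['tcp_pos'][2]-12
E
python3 - <<'E'
from sp import *
B=np.array([580,-96.5]);C=B-[95,5]
go(C,100,32.7,lin=False);go(C,18,32.7)
hold(.3);s,r,a,z=st();print(s['clock'],r,a,z,s['contact_force'].round(2),s['ft_torque'].round(3))
T=snap('top');S=snap('scene')
ims=[]
for n,d in(('T',T),('S',S)):
    p=proj(d,[*r,25])[0];bx=[int(p[0])-30,int(p[1])-30,int(p[0])+30,int(p[1])+30]
    c,q,A=ring(d,bx);print(n,'pix',p,c,A,'ring world',onz(d,c,25));ims.append(cv2.resize(d['color'][bx[1]-10:bx[3]+10,bx[0]-20:bx[2]+30],(400,300)))
cv2.imwrite('pics/hov.png',np.hstack(ims)[:,:,::-1])
E
```

```text
7.3083 [ 485.45733116 -101.81575646] 32.69465543040408 18.60018398359664 [-0.26 -0.23 -2.3 ] [ 0.002  0.022 -0.021]
T pix [348.16408484 256.18158232] [348.34540795 256.29057077] 115.3984375 ring world [ 485.22486711 -102.19310406   25.        ]
S pix [179.62007319 171.09289685] [178.98849936 170.51836891] 52.703125 ring world [ 483.66006352 -103.52106663   25.        ]
```

View pics/hov.png

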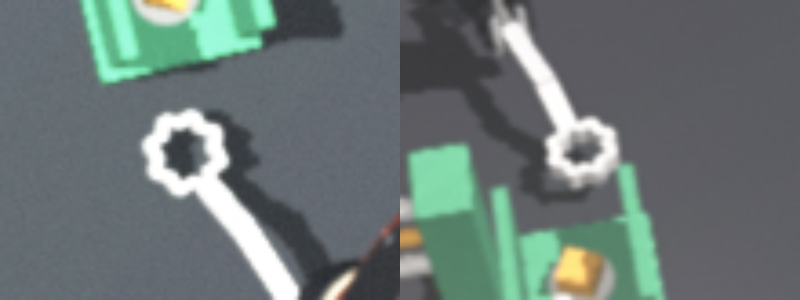

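The ring hangs level over bare desk with the bolt beyond it. In the robot's own frame the bolt comes out at about (580.7,-95.3). Now the first seating, watching the forces.

```bash
cat >> sp.py <<'E'
def seat(B,yaw,z0=37,z1=17.5,step=2.5,fmax=18,v=1):
    s0=get_state();f0=s0['contact_force'].copy()
    z=z0
    while z>z1:
        z=max(z1,z-step);go(B,z,yaw,feed=40);s,r,a,zz=st();df=s['contact_force']-f0
        if v:print(round(z,1),round(zz,1),r.round(1),round(a,1),df.round(1),s['ft_torque'].round(2))
        if df[2]>fmax: return False
    return True
E
python3 - <<'E'
from sp import *
B=np.array([580.7,-95.3]);C=B-[95,5]
go(C,90,32.7,200);go(B,90,32.7,200);go(B,37,32.7,150)
print(seat(B,32.7),st()[0]['clock'])
T=snap('top');save(T,'seat1.png',(300,180,400,255),6)
E
```

```text
34.5 35.3 [581.  -95.5] 32.7 [-0.1  0.6 -1.4] [-0.05  0.14 -0.01]
32.0 32.0 [580.6 -95.2] 32.7 [-2.1 -0.7 -0.5] [-0.09  0.03 -0.03]
29.5 29.2 [580.5 -95.2] 32.7 [-0.9  0.7  0. ] [0.03 0.1  0.01]
27.0 26.7 [580.5 -95.2] 32.7 [-0.5 -0.4 -1.3] [-0.02  0.08 -0.02]
24.5 24.3 [580.5 -95.2] 32.7 [-0.9 -0.3 -1.1] [-0.08  0.09 -0.01]
22.0 21.8 [580.5 -95.2] 32.7 [-0.5 -0.   0.6] [-0.02  0.04  0.01]
19.5 19.3 [580.6 -95.2] 32.7 [-1.   0.2  0.4] [-0.07  0.06 -0.01]
17.5 17.7 [581.  -95.4] 32.7 [-1.1  0.6  1.6] [ 0.05 -0.05  0.07]
True 11.0417
```

View pics/seat1.png

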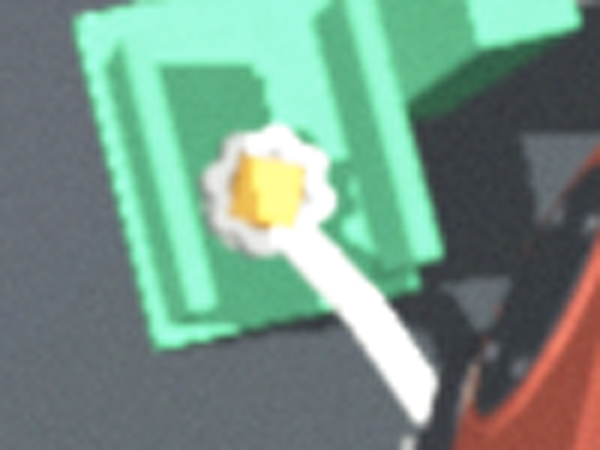

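Seated: the ring sits around the head and z reads 17.7. First swing clockwise.

```bash
cat >> sp.py <<'E'
def tau(s,B,f0):
    r=(s['tcp_pos'][:2]-B)/1000;F=s['contact_force']-f0
    return r[0]*F[1]-r[1]*F[0], s['ft_torque'][2], F
def swing(B,y0,y1,f0,step=6,lim=1.0,feed=60,z=18):
    n=max(1,int(np.ceil(abs(y1-y0)/step)))
    for y in np.linspace(y0,y1,n+1)[1:]:
        go(B,z,y,feed);s,r,a,zz=st();t,m,F=tau(s,B,f0)
        print(round(y,1),round(a,2),'tau',round(t,2),round(m,2),'F',F.round(1),'r',r.round(1),round(zz,1))
        if abs(t)>lim: return y,False
    return y1,True
E
python3 - <<'E'
from sp import *
B=np.array([580.7,-95.3]);f0=np.array([-.3,-.2,-2.8])
print(swing(B,32.7,-14,f0),st()[0]['clock'])
E
```

```text
26.9 27.0 tau 0.03 0.07 F [-1.2 -0.9  2. ] r [580.5 -95.2] 18.2
21.0 21.21 tau -0.08 0.11 F [-2.4 -0.1  2.8] r [580.5 -95.2] 18.0
15.2 15.38 tau 0.07 0.08 F [-4.4 -1.8  3.4] r [580.4 -95.2] 18.0
9.4 9.56 tau 0.05 0.09 F [-4.6 -1.3  3.1] r [580.4 -95.2] 17.9
3.5 3.76 tau 0.06 0.03 F [-6.  -0.9  4.5] r [580.3 -95. ] 17.9
-2.3 -2.02 tau -0.03 -0.04 F [-5.3  0.5  3.6] r [580.3 -94.9] 17.8
-8.2 -7.86 tau 0.05 -0.01 F [-6.1  0.4  4. ] r [580.3 -94.8] 17.8
-14.0 -13.7 tau 0.11 0.0 F [-5.4  0.4  4.1] r [580.3 -94.7] 17.7
(-14, True) 13.7583
```

Run:
```python
from sp import *
T=snap('top');S=snap('scene');r=st()[1]
ims=[]
for n,d in(('T',T),('S',S)):
    p=proj(d,[*r,25])[0].astype(int);ims.append(cv2.resize(d['color'][p[1]-30:p[1]+45,p[0]-38:p[0]+38] if n=='T' else d['color'][p[1]-45:p[1]+30,p[0]-38:p[0]+38],(400,395),interpolation=cv2.INTER_CUBIC))
    bx=(p[0]-15,p[1]-15,p[0]+15,p[1]+15)
    h,f=up(d,bx);c,_=big(cv2.inRange(h,(16,100,120),(36,255,255)));q=np.array([onz(d,x,32)[:2] for x in f(c[:,0])],np.float32);print(n,cv2.minAreaRect(q))
    # handle direction
    bx=(p[0]-40,p[1]-10,p[0]+40,p[1]+60) if n=='T' else (p[0]-40,max(0,p[1]-60),p[0]+40,p[1]+10)
    h,f=up(d,bx,4);c,_=big(cv2.inRange(h,(0,0,150),(179,75,255)));P=np.array([onz(d,x,54)[:2] for x in f(c[:,0])]);o=onz(d,proj(d,[*r,25])[0],54)[:2]
    D=np.linalg.norm(P-o,axis=1);H=P[(D>45)&(D<80)&(P[:,0]<o[0]-40)];v=cv2.fitLine(H.astype(np.float32),cv2.DIST_L2,0,.1,.1).ravel();print(n,'handle yaw',np.degrees(np.arctan(v[1]/v[0])),len(H))
cv2.imwrite('pics/sw1.png',np.hstack(ims)[:,:,::-1])
```

```text
T ((579.2898559570312, -95.08486938476562), (24.87297821044922, 23.39976692199707), 41.065311431884766)Traceback (most recent call last):
  File "<stdin>", line 11, in <module>
cv2.error: OpenCV(4.12.0) /io/opencv/modules/imgproc/src/linefit.cpp:50: error: (-215:Assertion failed) count > 0 in function 'fitLine2D_wods'
```

Run:
```python
from sp import *
T=dict(np.load('pics/top.npz'));S=dict(np.load('pics/scene.npz'));B=[580.5,-95]
ims=[]
for n,d in(('T',T),('S',S)):
    o=[B[0]-90,B[1]-50];w=np.array([[o[0],o[1],32],[o[0]+130,o[1],32],[o[0]+130,o[1]+100,32],[o[0],o[1]+100,32]])
    Hm=cv2.getPerspectiveTransform(proj(d,w).astype(np.float32),np.float32([[0,0],[390,0],[390,300],[0,300]]))
    im=cv2.warpPerspective(d['color'],Hm,(390,300),flags=cv2.INTER_CUBIC);ims.append(im);hs=cv2.cvtColor(im,cv2.COLOR_RGB2HSV)
    for v in(120,180,210,230):
        c,_=big(cv2.inRange(hs,(16,80,v),(36,255,255)));print(n,v,cv2.minAreaRect(c))
    wm=cv2.inRange(hs,(0,0,150),(179,75,255))
    for col in(50,70,90,110,130,150,170): y=np.flatnonzero(wm[:,col]);print(col,(y.min(),y.max(),len(y)) if len(y) else None,end=' ')
    print()
cv2.imwrite('pics/sw1.png',np.hstack(ims)[:,:,::-1])
```

```text
T 120 ((268.2500305175781, 148.75001525878906), (77.78174591064453, 72.83200073242188), 45.0)
T 180 ((268.2500305175781, 148.75001525878906), (77.78174591064453, 72.83200073242188), 45.0)
T 210 ((269.0, 148.5), (77.07463836669922, 71.41778564453125), 45.0)
T 230 ((271.0, 147.5), (75.6604232788086, 67.17514038085938), 45.0)
50 None 70 None 90 None 110 None 130 None 150 None 170 None 
S 120 ((275.990966796875, 144.3719482421875), (82.3661880493164, 74.90251159667969), 37.14668655395508)
S 180 ((275.1823425292969, 143.75933837890625), (80.33722686767578, 74.90251159667969), 37.14668655395508)
S 210 ((272.65802001953125, 132.525634765625), (84.49089813232422, 56.798583984375), 9.211027145385742)
S 230 ((273.52667236328125, 131.08541870117188), (80.46243286132812, 53.67719650268555), 9.211027145385742)
50 (np.int64(152), np.int64(234), 56) 70 (np.int64(146), np.int64(239), 64) 90 (np.int64(147), np.int64(242), 51) 110 (np.int64(143), np.int64(247), 45) 130 (np.int64(146), np.int64(252), 43) 150 (np.int64(145), np.int64(264), 40) 170 (np.int64(145), np.int64(274), 41)
```

View pics/sw1.png

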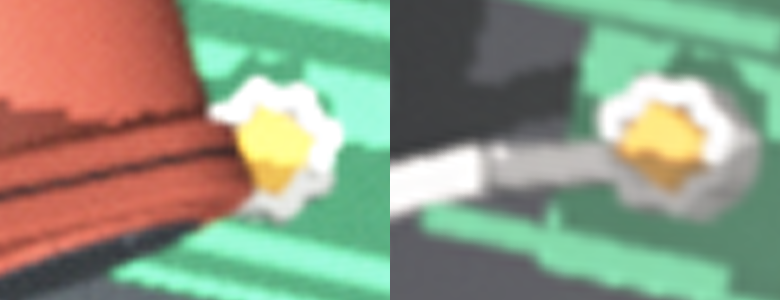

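The gripper hides part of the head from the top camera. I'll take up the slack, lift off, draw the ring back and measure the bolt clear.

Run:
```python
from sp import *
B=np.array([580.7,-95.3])
go(B,18,-10,40);s,r,a,z=st();print('backed',a,r,s['contact_force'].round(1),s['ft_torque'].round(2))
for z in(22,27,33,45):
    go(B,z,-10,60);s,r,a,zz=st();print(z,round(zz,1),r.round(1),s['contact_force'].round(1),s['ft_torque'].round(2))
for y in(5,20,35):go(B,45,y,150)
y=np.radians(35);D=B-55*np.array([np.cos(y),np.sin(y)]);go(D,45,35,150);hold(.2)
print(st()[0]['clock'])
T=snap('top');S=snap('scene')
ims=[]
for n,d,z in(('T',T,32),('S',S,32)):
    o=[B[0]-90,B[1]-65];w=np.array([[o[0],o[1],z],[o[0]+130,o[1],z],[o[0]+130,o[1]+100,z],[o[0],o[1]+100,z]])
    Hm=cv2.getPerspectiveTransform(proj(d,w).astype(np.float32),np.float32([[0,0],[390,0],[390,300],[0,300]]))
    im=cv2.warpPerspective(d['color'],Hm,(390,300),flags=cv2.INTER_CUBIC);ims.append(im);hs=cv2.cvtColor(im,cv2.COLOR_RGB2HSV)
    for v in(90,180,210,230):
        c,_=big(cv2.inRange(hs,(16,80,v),(36,255,255)));r=cv2.minAreaRect(c);print(n,v,np.array(r[0])/3+o,np.array(r[1])/3,round(r[2],1))
cv2.imwrite('pics/sw2.png',np.hstack(ims)[:,:,::-1])
```

```text
backed -9.955781219296854 [581.10963781 -95.47834948] [-1.9 -0.4 -0.4] [-0.03  0.23  0.03]
22 22.3 [581.2 -95.2] [-0.6  0.  -2.6] [-0.01  0.09  0.  ]
27 27.5 [581.1 -95.3] [ 0.8  0.4 -2.1] [0.03 0.03 0.04]
33 33.7 [581.3 -95.5] [ 0.4 -0.1 -2. ] [ 0.02  0.07 -0.05]
45 45.7 [581.3 -95.5] [ 0.1  0.4 -2.9] [-0.03  0.11  0.03]
17.2417
T 90 [579.78666992 -94.19333089] [23.33333333 25.80000051] 36.9
T 180 [579.78666992 -94.19333089] [23.33333333 25.80000051] 36.9
T 210 [580.49463704 -95.12224528] [23.381368   23.41357422] 37.1
T 230 [580.88334961 -95.66417643] [23.29323832 22.19206746] 36.5
S 90 [584.70397746 -96.24518026] [34.19773865 26.83286285] 34.5
S 180 [583.23352865 -97.33934733] [30.3275528  26.01384226] 40.4
S 210 [583.35061442 -97.59896037] [28.40331523 22.1367747 ] 33.2
S 230 [583.08389079 -97.91423238] [26.28794607 20.10462697] 32.0
```

View pics/sw2.png

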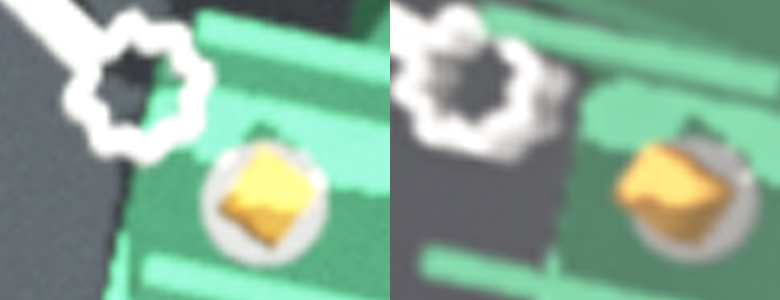

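Bolt is now at 36.5°, so it has turned about 41° and about 36° remain. Reseat, swing, then creep up on the stop with averaged forces.

```bash
cat >> sp.py <<'E'
def avg(n=8):
    L=[]
    for _ in range(n): hold(.02);s=get_state();L.append(np.r_[s['contact_force'],s['ft_torque']])
    return np.mean(L,0)
def tavg(B,w0,n=6):
    w=avg(n)-w0;s,r,a,z=st();p=(s['tcp_pos'][:2]-B)/1000
    return p[0]*w[1]-p[1]*w[0],w,r,a,z,s
E
python3 - <<'E'
from sp import *
B=np.array([580.3,-95.3]);Y=36.5
go(B,45,Y,100);w0=avg(12);print('w0',w0.round(2));np.save('w0.npy',w0);go(B,37,Y)
ok=seat(B,Y);print(ok,get_state()['clock'])
if ok:
    for y in(28,20,12,7,3):
        go(B,18,y,60);t,w,r,a,z,s=tavg(B,w0,3);print(y,round(a,2),'t',round(t,2),w.round(2),r.round(1),round(z,1))
        if t>.7:break
    print(get_state()['clock'])
E
```

```text
w0 [-0.18 -0.14 -2.52 -0.06  0.07 -0.  ]
34.5 34.3 [580.2 -95.3] 36.5 [-0.6  1.3  0.1] [-0.05  0.03  0.  ]
32.0 31.8 [580.2 -95.2] 36.5 [-0.9 -0.   0.8] [0.   0.03 0.02]
29.5 29.3 [580.1 -95.2] 36.5 [-0.6  1.2  1.3] [-0.01  0.1  -0.01]
27.0 26.8 [580.1 -95.2] 36.5 [-0.9  0.3  0.4] [-0.07  0.09 -0.01]
24.5 24.3 [580.1 -95.2] 36.5 [-1.8  0.3  0.8] [-0.03  0.06  0.04]
22.0 21.8 [580.1 -95.2] 36.5 [-0.3  0.1  1.5] [-0.07  0.05  0.  ]
19.5 19.3 [580.2 -95.2] 36.5 [-1.2  1.5  0.9] [-0.03  0.01 -0.  ]
17.5 17.8 [580.6 -95.4] 36.5 [-0.4  0.6  2.7] [ 0.1  -0.07  0.  ]
True 20.4917
28 28.1 t 0.01 [ 0.07 -0.04  1.59  0.1  -0.2   0.1 ] [580.5 -95.3] 18.2
20 20.12 t -0.14 [ 0.02  1.32  1.91  0.12 -0.18  0.1 ] [580.4 -95.4] 18.1
12 12.13 t -0.02 [-0.56  0.04  1.21  0.04 -0.13  0.11] [580.3 -95.3] 18.1
7 7.14 t 0.04 [-0.37 -0.39  2.14 -0.05 -0.09  0.08] [580.3 -95.3] 18.0
3 3.15 t 0.02 [-0.68 -0.25  2.07 -0.   -0.03  0.12] [580.3 -95.2] 18.0
22.5667
```

Run:
```python
from sp import *
B=np.array([580.3,-95.3]);w0=np.load('w0.npy');y=3.
while y>-9:
    y-=.5;go(B,18,y,30);t,w,r,a,z,s=tavg(B,w0,4);print(round(y,2),round(a,2),'t',round(t,2),'m',round(w[5],2),w[:3].round(1),r.round(1))
    if t+w[5]>.45:break
print(get_state()['clock'],get_state()['finger_gap'])
```

```text
2.5 2.53 t 0.15 m 0.16 [-0.6 -1.4  1.6] [580.3 -95.5]
2.0 2.01 t 0.23 m 0.1 [-1.2 -2.1  2.6] [580.3 -95.3]
1.5 1.5 t 0.16 m 0.07 [-0.6 -1.4  2.5] [580.3 -95.3]
1.0 1.0 t 0.18 m 0.07 [-1.3 -1.6  2.1] [580.3 -95.2]
0.5 0.5 t 0.16 m 0.06 [-1.1 -1.5  2.7] [580.3 -95.3]
0.0 0.0 t 0.2 m 0.05 [-1.3 -1.8  2.4] [580.3 -95.3]
-0.5 -0.5 t 0.23 m 0.07 [-1.8 -2.1  2.2] [580.3 -95.3]
-1.0 -1.0 t 0.2 m 0.05 [-1.6 -1.8  2.2] [580.3 -95.3]
-1.5 -1.5 t 0.16 m 0.04 [-1.3 -1.4  1.9] [580.3 -95.3]
-2.0 -2.0 t 0.16 m 0.06 [-1.9 -1.4  2.1] [580.3 -95.3]
-2.5 -2.5 t 0.21 m 0.06 [-2.  -1.8  2.2] [580.3 -95.3]
-3.0 -3.0 t 0.2 m 0.09 [-1.7 -1.8  2.4] [580.2 -95.2]
-3.5 -3.5 t 0.19 m 0.05 [-2.1 -1.6  2.2] [580.3 -95.3]
-4.0 -4.0 t 0.16 m 0.06 [-2.4 -1.3  2.6] [580.3 -95.3]
-4.5 -4.5 t 0.12 m 0.06 [-1.9 -1.   2.7] [580.2 -95.3]
-5.0 -5.0 t 0.19 m 0.05 [-2.7 -1.5  2.7] [580.3 -95.2]
-5.5 -5.5 t 0.21 m 0.07 [-2.7 -1.7  2.4] [580.3 -95.3]
-6.0 -6.0 t 0.34 m 0.13 [-3.2 -2.8  2.5] [580.3 -95.4]
28.2667 10.099514809549744
```

Steady running torque is about 0.27 N m, which matches the bolt's friction, and it starts to climb at -6°. Finish in finer steps.

Run:
```python
from sp import *
B=np.array([580.3,-95.3]);w0=np.load('w0.npy');y=-6.
while y>-14:
    y-=.3;go(B,18,y,30);t,w,r,a,z,s=tavg(B,w0,4);print(round(y,2),round(a,2),'t',round(t,2),'m',round(w[5],2),w[:3].round(1),r.round(1))
    if t+w[5]>1.15:break
hold(.4);t,w,r,a,z,s=tavg(B,w0,6);print(round(t,2),w.round(2),s['clock'])
```

```text
-6.3 -6.3 t 0.43 m 0.14 [-3.1 -3.6  2.4] [580.2 -95.4]
-6.6 -6.6 t 0.43 m 0.16 [-3.8 -3.5  2.8] [580.2 -95.5]
-6.9 -6.89 t 0.5 m 0.17 [-3.7 -4.1  2.7] [580.2 -95.6]
-7.2 -7.19 t 0.52 m 0.2 [-4.  -4.3  2.4] [580.2 -95.7]
-7.5 -7.48 t 0.59 m 0.24 [-3.9 -4.9  2.6] [580.2 -95.7]
-7.8 -7.77 t 0.71 m 0.26 [-4.3 -5.9  2.2] [580.2 -95.8]
-8.1 -8.07 t 0.67 m 0.28 [-3.8 -5.6  2.7] [580.2 -95.9]
-8.4 -8.37 t 0.72 m 0.3 [-4.  -6.   2.5] [580.1 -96. ]
-8.7 -8.66 t 0.78 m 0.37 [-4.  -6.6  1.9] [580.1 -96.1]
-9.0 -8.96 t 0.8 m 0.39 [-4.5 -6.7  2.6] [580.1 -96.2]
0.79 [-4.51 -6.57  2.74 -1.23  0.57  0.38] 31.9333
```

Run:
```python
from sp import *
B=np.array([580.3,-95.3]);w0=np.load('w0.npy')
for y in(-7,-5,-4,-3,-2):
    go(B,18,y,40);t,w,r,a,z,s=tavg(B,w0,3);print(y,'t',round(t,2),'m',round(w[5],2),w[:3].round(1))
    if t+w[5]<.06:break
for z in(20,23,27,33,45):
    go(B,z,y,60);s,r,a,zz=st();F=s['contact_force']-w0[:3];print(z,round(zz,1),F.round(1),s['ft_torque'].round(2))
    if F[2]<-15:break
print(s['clock'])
```

```text
-7 t 0.46 m 0.21 [-3.5 -3.8  2.7]
-5 t 0.12 m 0.08 [-2.9 -0.9  1.5]
-4 t 0.01 m 0.08 [-1.7  0.   1.9]
-3 t -0.11 m 0.1 [-0.5  1.1  1.5]
20 20.1 [0.2 0.1 0.1] [-0.03  0.15 -0.01]
23 23.2 [ 1.3  0.8 -0.3] [0.09 0.14 0.02]
27 27.3 [ 0.5  0.2 -0.4] [0.05 0.13 0.03]
33 33.5 [ 0.2 -0.2 -0.7] [-0.03  0.07  0.06]
45 45.7 [ 0.6 -0.2  0.6] [0.01 0.09 0.05]
34.4833
```

It lifted free with no sticking. I'll check the bolt's angle from the transit pose, then lay the spanner down.

Run:
```python
from sp import *
B=np.array([580.3,-95.3]);w0=np.load('w0.npy')
go(B,105,-3,200)
g=np.array([483.9,253.8]);o=ori(2.8)
move_pose([*g,80],o)
T=snap('top')
o3=[B[0]-30,B[1]-30];w=np.array([[o3[0],o3[1],32],[o3[0]+60,o3[1],32],[o3[0]+60,o3[1]+60,32],[o3[0],o3[1]+60,32]])
Hm=cv2.getPerspectiveTransform(proj(T,w).astype(np.float32),np.float32([[0,0],[300,0],[300,300],[0,300]]));hs=cv2.cvtColor(cv2.warpPerspective(T['color'],Hm,(300,300),flags=cv2.INTER_CUBIC),cv2.COLOR_RGB2HSV)
for v in(90,180,210,230): print('bolt',cv2.minAreaRect(big(cv2.inRange(hs,(16,80,v),(36,255,255)))[0])[1:])
line_to([*g,22],feed=100)
for z in(20,18,17,16,15.5):
    line_to([*g,z],feed=30);s=get_state();F=s['contact_force']-w0[:3];print(z,s['tcp_pos'][2].round(1),F.round(1),s['ft_torque'].round(2))
    if F[2]>6:break
print(s['clock'])
```

```text
bolt ((124.99998474121094, 122.99998474121094), 90.0)
bolt ((124.99998474121094, 122.99998474121094), 90.0)
bolt ((120.99998474121094, 122.99998474121094), 90.0)
bolt ((125.25765228271484, 107.98872375488281), 2.095252752304077)
20 20.6 [-0.4 -0.5 -0.1] [-0.02  0.11 -0.  ]
18 17.9 [0.8 0.1 0. ] [0.07 0.07 0.09]
17 17.0 [ 0.9 -0.2  1.2] [-0.02  0.05  0.03]
16 16.6 [-2.5 -0.2  6.7] [-0.06  0.41  0.  ]
38.0167
```

The bolt stands at 0 to 1°, and home was predicted at 0.8°. Release and check.

Run:
```python
from sp import *
set_gripper(45);hold(.3)
g=np.array([483.9,253.8]);line_to([*g,120],feed=120)
move_pose([350,150,230],ori(2.8));hold(.3);print(get_state()['clock'])
T=snap('top');S=snap('scene')
rT,q,_=ring(T,(160,190,205,300));rS,_,_=ring(S,(310,140,350,225));print(onz(T,rT,11),onz(S,rS,11),tri([ray(T,rT),ray(S,rS)])[0])
save(T,'end.png',(110,130,390,315),2.8)
```

```text
40.8833
[594.96347104 260.274558    11.        ] [592.58364073 258.58665556  11.        ] [594.49953312 258.82138138  14.02390051]
```

View pics/end.png

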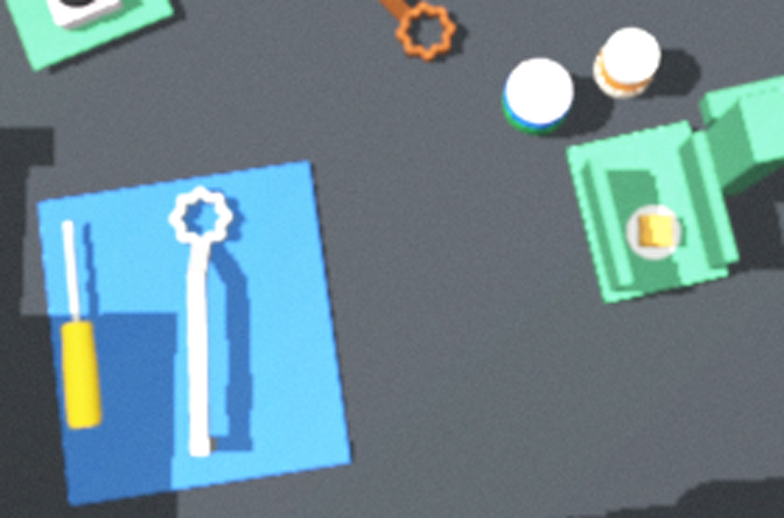

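The spanner lies flat on the mat where it started, and the ring measures the same as before. The bolt is square to the view, and the jar, tin and screwdriver look undisturbed. Handing in.

```bash
python3 -c "
from workcell import *
print(hand_in())"
```

```text
the job is handed in; nothing more can be done
None
```

The bolt was tightened home in two bites to about 1.2 N m, the spanner is flat on the mat, and the job was handed in at about 41 s of the 72 s allowed; no verdict was returned.

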